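# Fill the measuring cup from the chocolate-ball dispenser

## Task

Without lifting or tipping it, push the steel measuring cup along the counter until it stands under the open end of the dispenser's chute. Then press the paddle of the dispenser's rocking lever all the way down, so that its other end lifts the gate, and keep it down until all three chocolate balls have rolled into the cup; then let the paddle come back up so that the gate shuts. Leave the filled cup standing there, do not touch the balls with the gripper, and leave everything else on the counter where it is.

Things in the scene. Friction and masses are not known exactly. Their poses are not given: they have to be found in the camera images.
- dispenser: Fixed gravity dispenser: bamboo body (140 x 90 mm, 52 mm high) carrying an inclined clear-walled chute, a steel gate and a rocking lever. Origin: on the counter below the chute's open lower end (lip). x runs back from the lip along the chute, z up. Body front face at x = 30 mm; gate posts at x = 50 (186 mm high), lever axle at x = 120 (135 mm high), low foot ends at x = 230. Yaw varies.
- lip (a point): Middle of the chute floor's open lower edge, 62 mm above the counter. The floor rises from here at 8 degrees to a closed end 168 mm back. Chute 43 mm wide outside, 33 mm inside; its walls are 12 mm high for the first 36 mm (top 75 to 80 mm above the counter), then 34 mm.
- drop (a point): Point on the counter 25 mm in front of the lip, on the chute's centre line: the cup's centre belongs above it. The chute's underside is 58 mm above the counter, so the 50 mm high cup passes under it. Balls roll off slowly and fall between the lip and about 45 mm in front of it. A cup pushed right against the bamboo body also catches them.
- paddle (a point): Centre of the top of the lever's paddle, a flat steel plate 45 mm (along the chute) by 86 mm (across) at the lever's rear end, 200 mm behind the lip and 146 mm above the counter when up; 80 mm from the axle. Pressed fully it comes down about 35 mm, its free rear edge lowest. Free space above and below. About 2 N to start, 5 N fully down; a spring returns it.
- lever (a joint): Angle of the rocking lever, rad: 0 = paddle up, gate shut; 0.45 = paddle fully down against its stop, gate fully lifted. The balls can pass from about 0.36.
- gate (a joint): Lift of the gate, m: a 30 mm wide, 3 mm thick steel plate standing across the chute 50 mm behind the lip; 0 = shut, 0.030 = fully lifted. It follows the lever.
- cup_mid (a point): Centre of the steel measuring cup, half-way up (25 mm above its underside), on its axis.
- cup: Steel measuring cup, round and straight-sided, outside diameter 90 mm, height 50 mm, wall 3 mm, open at the top, about 110 to 180 g, loose on the counter. Origin: centre of its underside, z up. A flat handle 16 mm wide and 3 mm thick leaves the rim 46 to 49 mm above the counter along the cup's -x axis, reaching to 122 mm from the cup's axis.
- ball1_center (a point): Centre of a dark brown drinking-chocolate ball, 28 mm across, 15 g, waiting in the chute behind the gate, first in the row.
- ball2_center (a point): Centre of a dark brown drinking-chocolate ball, 28 mm across, 15 g, waiting in the chute behind the gate, second in the row.
- ball3_center (a point): Centre of a dark brown drinking-chocolate ball, 28 mm across, 15 g, waiting in the chute behind the gate, last in the row.
- ball1: The same ball as ball1_center; this point lies on its surface and turns with it.
- ball2: The same ball as ball2_center; this point lies on its surface and turns with it.
- ball3: The same ball as ball3_center; this point lies on its surface and turns with it.
- clear_lid: Bystander: clear plastic blender lid lying upside down, 110 mm across, 18 mm high, loose. Origin: centre of its underside.
- seal: Bystander: green silicone blender seal, a flat ring 92 mm across, 6 mm thick, loose. Origin: centre of its underside.
- mug: Bystander: white mug, 80 mm across, 90 mm high, handle along its +y, loose. Origin: centre of its underside.
- jar: Bystander: small amber spice jar with a steel cap, 52 mm across, 85 mm high, loose. Origin: centre of its underside.
- spoon: Bystander: wooden spoon lying on the counter, 260 mm long along its x axis, loose. Origin: middle of its length, on the counter.
- jug: Bystander: glass blender jug with a handle, about 130 mm across at the rim, 200 mm high, loose. Origin: centre of its underside.
- screwdriver1: Bystander: screwdriver with a long dark wooden handle (100 mm) standing handle up in the slot of a bamboo rack 105 mm high. Origin: lower end of its handle, on the rack's top.
- screwdriver2: Bystander: screwdriver with a stubby black handle (85 mm) standing in the same rack. Origin: lower end of its handle, on the rack's top.
Things that resemble listed ones, but are neither listed nor needed, are in the scene too. There is more than one size of the cup; the one meant has the size given above.

How it is judged (in metres and radians):
On the way, in this order (a step that is already met when the one before it is completed fails the run):
1. the cup stands upright on the counter under the chute's open end (its centre within 35 mm of the drop point) (horizontal distance between cup_mid and drop below 0.035 m and angle between cup's own z axis and vertical below 0.08 rad and linear speed of cup below 0.02 m/s), for 0.2 s.
2. the fingers press the paddle down and the gate is lifted (lever beyond 0.38 rad) (value of joint lever above 0.38 rad and contact force between the fingers and lever above 0.5 N), for 0.3 s.
At the end, for the whole second after the job is handed in: All three balls lie at rest inside the cup; the cup stands upright on the counter with its centre within 40 mm of the drop point; the lever is back up (under 0.05 rad) and the gate shut (lifted less than 4 mm); every loose bystander is within 20 mm of where it stood (horizontal distance between each of ball1_center, ball2_center, ball3_center and cup_mid below 0.04 m and z of ball1_center in the frame of cup between 0.005 and 0.045 m and z of ball2_center in the frame of cup between 0.005 and 0.045 m and z of ball3_center in the frame of cup between 0.005 and 0.045 m and linear speed of each of ball1, ball2, ball3 below 0.05 m/s and angle between cup's own z axis and vertical below 0.08 rad and height (world z) of cup below 0.004 m and linear speed of cup below 0.02 m/s and horizontal distance between cup_mid and drop below 0.04 m and value of joint lever below 0.05 rad and value of joint gate below 0.004 m and distance of each of clear_lid, seal, mug, jar, spoon, jug, screwdriver1, screwdriver2 from where it was at the start of the episode below 0.02 m); the robot touches nothing.
It fails at once if the cup is lifted off the counter (more than 8 mm) (height (world z) of cup above 0.008 m).
It fails at once if the cup is tipped (more than 0.3 rad) (angle between cup's own z axis and vertical above 0.3 rad).
It fails at once if the gripper touches a ball (contact force between any of the fingers, the arm and ball1 above 0.05 N or contact force between any of the fingers, the arm and ball2 above 0.05 N or contact force between any of the fingers, the arm and ball3 above 0.05 N).
It fails at once if a bystander is pushed or carried more than 30 mm (distance of any of clear_lid, seal, mug, jar, spoon, jug, screwdriver1, screwdriver2 from where it was at the start of the episode above 0.03 m).
It also fails if it takes over 54 s, if anything falls off the work surface, if the arm or the gripper's body presses on something with over 40 N, if the wrist force passes 120 N, or if a joint passes its speed limit or range.

## Robot

A 6-joint arm with a two-finger parallel gripper is mounted at the origin on the work surface. World frame = base frame: x ahead of the robot, y to its left, z up, the work surface at z = 0. Lengths are in m, angles in degrees, forces in N, time in s.
With the tool pointing down it reaches from about 0.375 to 0.9 m from the base axis. Payload 3.1 kg.
Tool frame: the origin (TCP) lies on the centre line of the jaws, within the pads' length; the fingertips stand 25 mm ahead of it and the grasp point (between the pads) lies 6 mm ahead of it; z points along the fingers, y is the line along which they close (so a half turn about z gives the same grasp; the last joint's range is limited). The gripper opens to 87 mm and grips with 3 to 60 N. Pads are 19 mm wide; open, the fingers measure 117 mm over their backs; the gripper's body (75 mm by 190 mm) begins 51 mm behind the grasp point.
Start: joints at [60.533, 30.224, 82.088, -0, 67.689, -10.227], TCP at [0.206, 0.59, 0.248] pointing down, gripper open.
Joint ranges: [-176.69, 176.69], [-43.24, 126.21], [12.49, 139.97], [-82, 262], [0, 151.66], [-163.58, 163.58]. Speed limits (degrees/s): [159.86, 159.86, 180, 180, 180, 180].

## Interface

Orientations are given as a 3x3 rotation matrix whose columns are the frame's x, y, z axes.
In Python, from rig import bot, cams, models gives the robot as it stands. The module is installed in compiled form; this text tells all that it offers.
- The arm moves only by the shell command python3 -m handwheel 'ROWS' [OPENING]. ROWS is JSON, a list of rows, each a list of 6 numbers: the shift along the world's x, y, z each as a share of 1 m, from -1 to 1, then the turn, a rotation vector about the world's x, y, z each as a share of 2 rad, from -1 to 1. In form: [[dx, dy, dz, wx, wy, wz], ...]. A call has exactly 8 rows; each row is the pose to reach, as a shift and turn from the pose commanded when the call began; what a row does not reach only later rows make up. A row lasts 1/12 s, in which the tool goes at most 41.7 mm and 7.16 degrees, less where a joint would pass 70% of its speed; a pose out of reach is approached as far as the arm can. A call with a number of a shift or a turn outside -1 to 1 is refused whole. A call with a gripper value outside its range is refused whole. OPENING is the opening, from -1 (shut) to 1 (fully open), so that 0 is half open, set as the call begins (- or left out, the last holds). The fingers move at their own pace and stop on an object; the grip force is fixed at half the most. Time passes only in rows, so rows that repeat a pose let the fingers close, or fill a call up. It gives the time, the measured TCP pose, the force, the opening and the grip force at its end, in the units of the state.
- bot.read_state(): the state, without advancing time (a new reading comes with each control period).
- cams.capture(name): name is "scene" or "top"; returns (picture, depth): 384x512x3 uint8, blue, green, red; 384x512 float32, m along the optical axis (not along the pixel's ray), 0 where there is no reading.
- cams.calibration(name): a dict with "mtx" (3x3 intrinsics, pixels), "dist_coeffs" ([k1, k2, p1, p2, k3] as OpenCV has them; the pictures are not rectified), "R" (3x3) and "t" (3): a world point X has camera coordinates R X + t. Camera axes: x right, y down, z forward; pixel columns grow to the right and rows downward; lengths in m; the calibration is good to about 2 mm. A picture is of the moment at which its call begins. calibration takes no time and is no camera call.
- bot.hand_in(): hands the job in; it is judged then, once.
Trained networks look in the newest picture that a camera, given by its name, has taken for a name from the list of things; names that differ only in an ending like _2 or _b are one class to them, and where a whole thing is asked for, a point or a joint stands for the part that bears it (a point fixed in the world has none). Each returns a list of dicts, best first, with "conf" (0 to 1); they miss things now and then, are a little off and sometimes report something else, mostly with a low value. They report only what shows in the picture. A call takes as long as a camera call. They do not tell look-alikes from the thing itself.
- models.spot_in(query, camera): "position" ([column, row] in pixels, amid what is visible of it).
- models.tip_of(query, camera): "position" ([column, row] in pixels: a listed point, or the origin of a listed thing).
The state is a dict: "time_s": time; "joint_positions": joint angles; "qvel": joint speeds; "tau": joint torques, N m; "position": TCP position; "tcp_rot": TCP orientation; "force": force on the tool from outside, world axes, zero at the start; "moment": the same for the moment, N m; "opening": opening from 0.0 (shut) to 1.0 (fully open); "grasp_force": force on a finger pad.
Only numpy, scipy, OpenCV 4.12 (cv2) and the standard library are available. Lean on these libraries where they do the work, as an engineer would, in place of code of your own. Each camera call takes 0.05 s, during which the arm holds its last target. There are 200 camera calls.

## Working session

There is one attempt and no reset: what is moved stays moved. The work goes in short steps, Python scripts to look and compute and a shell command to move; the robot and the scene stay as the last step left them, time stands still between calls to the robot, and variables do not carry over. Pictures are saved under pics/ and viewed, at most 10 in all, crops included, and the job is handed in when it is done.

```bash
mkdir -p pics; cat > h.py <<'E'
import numpy as np, cv2
from rig import bot,cams,models
def ray(cam,px,z):
    c=cams.calibration(cam);K=np.array(c["mtx"]);R=np.array(c["R"]);t=np.array(c["t"]).ravel()
    u=cv2.undistortPoints(np.array([[px]],float),K,np.array(c["dist_coeffs"])).ravel()
    d=R.T@np.array([u[0],u[1],1]);o=-R.T@t
    return o+d*(z-o[2])/d[2]
def deep(cam,px,D):
    c=cams.calibration(cam);K=np.array(c["mtx"]);R=np.array(c["R"]);t=np.array(c["t"]).ravel()
    u=cv2.undistortPoints(np.array([[px]],float),K,np.array(c["dist_coeffs"])).ravel()
    return R.T@(np.array([u[0],u[1],1])*D-t)
E
python3 - <<'E'
from h import *
np.set_printoptions(precision=3,suppress=True)
H={"cup":0,"cup_mid":.025,"lip":.062,"drop":0,"paddle":.146,"dispenser":0,"ball1_center":.09,"ball3_center":.09,"clear_lid":0,"seal":0,"mug":0,"jar":0,"spoon":0,"jug":0,"screwdriver1":.105}
for cam in("top","scene"):
    im,D=cams.capture(cam);cv2.imwrite(f"pics/{cam}0.png",im);np.save(cam+"D.npy",D)
    for q,z in H.items():
        for d in models.tip_of(q,cam)[:4]:
            if d["conf"]>.2: print(cam,q,round(d["conf"],2),np.round(d["position"]),ray(cam,d["position"],z))
print(bot.read_state())
E
```

```text
top cup 0.84 [305. 168.] [ 0.577 -0.226  0.   ]
top cup 0.75 [177. 269.] [0.239 0.209 0.   ]
top cup_mid 0.87 [314. 290.] [ 0.17  -0.243  0.025]
top cup_mid 0.69 [174. 271.] [0.234 0.213 0.025]
top cup_mid 0.65 [305. 169.] [ 0.569 -0.221  0.025]
top lip 0.91 [214. 191.] [0.495 0.079 0.062]
top lip 0.27 [214. 191.] [0.493 0.081 0.062]
top drop 0.74 [ 89. 167.] [0.588 0.523 0.   ]
top paddle 0.64 [143. 182.] [0.513 0.288 0.146]
top dispenser 0.64 [213. 192.] [0.499 0.088 0.   ]
top ball3_center 0.41 [175. 184.] [0.513 0.201 0.09 ]
top clear_lid 0.58 [304. 123.] [ 0.737 -0.225  0.   ]
top seal 0.66 [237. 222.] [0.395 0.006 0.   ]
top seal 0.62 [304. 170.] [ 0.572 -0.223  0.   ]
top mug 0.89 [253. 119.] [ 0.752 -0.05   0.   ]
top jar 0.67 [192. 122.] [0.742 0.164 0.   ]
top jar 0.38 [304. 166.] [ 0.584 -0.223  0.   ]
top spoon 0.7 [302. 241.] [ 0.33  -0.212  0.   ]
top jug 0.73 [412. 201.] [ 0.463 -0.595  0.   ]
top screwdriver1 0.56 [ 88. 165.] [0.575 0.48  0.105]
top screwdriver1 0.45 [ 77. 176.] [0.54  0.515 0.105]
scene cup 0.93 [262. 164.] [ 0.182 -0.247  0.   ]
scene cup 0.77 [343.
[... 945 characters left out ...]
 0.   ]
scene screwdriver1 0.8 [388. 305.] [0.522 0.52  0.105]
scene screwdriver1 0.61 [367. 311.] [0.579 0.485 0.105]
scene screwdriver1 0.25 [241. 189.] [ 0.443 -0.123  0.105]
{'time_s': 1.6, 'joint_positions': array([ 60.535,  30.223,  82.088,   0.001,  67.688, -10.226]), 'qvel': array([ 0.101, -0.073, -0.001,  0.025,  0.022,  0.056]), 'tau': array([ -0.   , -44.001, -17.698,   0.063,   0.05 ,  -0.   ]), 'position': array([0.206, 0.59 , 0.248]), 'tcp_rot': array([[-0.944,  0.33 , -0.   ],
       [ 0.33 ,  0.944,  0.   ],
       [ 0.   ,  0.   , -1.   ]]), 'force': array([-0.238,  0.542,  0.085]), 'moment': array([ 0.032,  0.029, -0.002]), 'grasp_force': 0.0, 'opening': 1.0014721050503677}
```

View pics/top0.png

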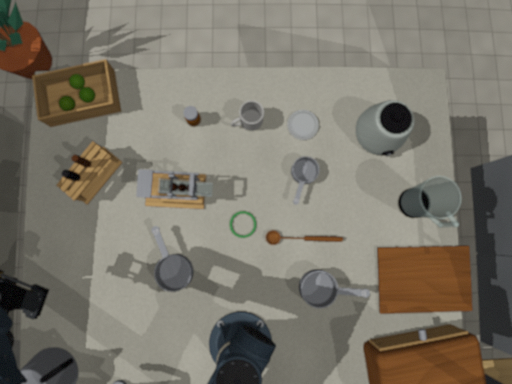

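View pics/scene0.png

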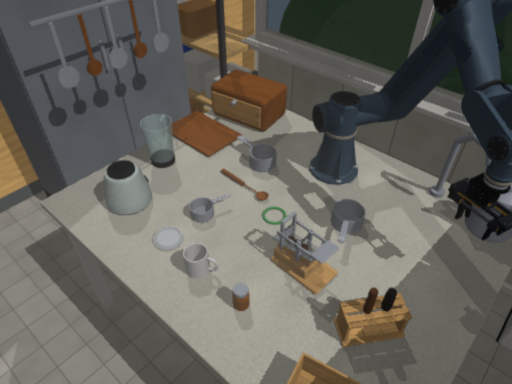

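Top view: there are three cup look-alikes, at (305,168), (174,271) and (318,287). The one at (305,168) is about 27 px across and the other two about 38 px, so at this scale only (305,168) fits 90 mm. The dispenser's lip is near (212,191) and its paddle near (143,184). I'll check these with a crop and the depth.

```bash
python3 - <<'E'
from h import *
np.set_printoptions(precision=4,suppress=True)
im=cv2.imread("pics/top0.png");D=np.load("topD.npy")
a=cv2.resize(im[140:240,130:255],None,fx=5,fy=5,interpolation=2)[:500]
b=cv2.resize(im[140:220,270:340],None,fx=2.5,fy=2.5,interpolation=2)
o=np.zeros((500,800,3),np.uint8);o[:,:625]=a;o[:200,625:]=b;cv2.imwrite("pics/crop.png",o)
P=np.zeros(D.shape+(3,))
for r in range(120,310):
  for c in range(120,370):
    if D[r,c]>0:P[r,c]=deep("top",[c,r],D[r,c])
for n,(c,r) in dict(A=(305,168),B=(174,271),C=(318,287)).items():
    Q=P[r-24:r+25,c-24:c+25].reshape(-1,3)
    for lo,hi in((.035,.065),(.065,.1)):
        q=Q[(Q[:,2]>lo)&(Q[:,2]<hi)]
        if len(q)>10: print(n,lo,len(q),q.min(0),q.max(0))
Q=P[160:220,130:225].reshape(-1,3)
q=Q[(Q[:,2]>.13)&(Q[:,2]<.16)&(Q[:,1]>.25)];print("paddle",len(q),q.mean(0),q.min(0),q.max(0))
rc=cv2.minAreaRect((q[:,:2]*1000).astype(np.float32));print(rc)
q=Q[(Q[:,2]>.04)&(Q[:,2]<.06)];print("body",cv2.minAreaRect((q[:,:2]*1000).astype(np.float32)),len(q))
q=Q[(Q[:,2]>.06)&(Q[:,2]<.13)];print("chute",cv2.minAreaRect((q[:,:2]*1000).astype(np.float32)),len(q),q[q[:,1]<.12])
E
```

```text
Traceback (most recent call last):
  File "h.py", line 9, in deep
    c=cams.calibration(cam);K=np.array(c["mtx"]);R=np.array(c["R"]);t=np.array(c["t"]).ravel()
ValueError: time passes only in moves, steps and waits
```

View pics/crop.png

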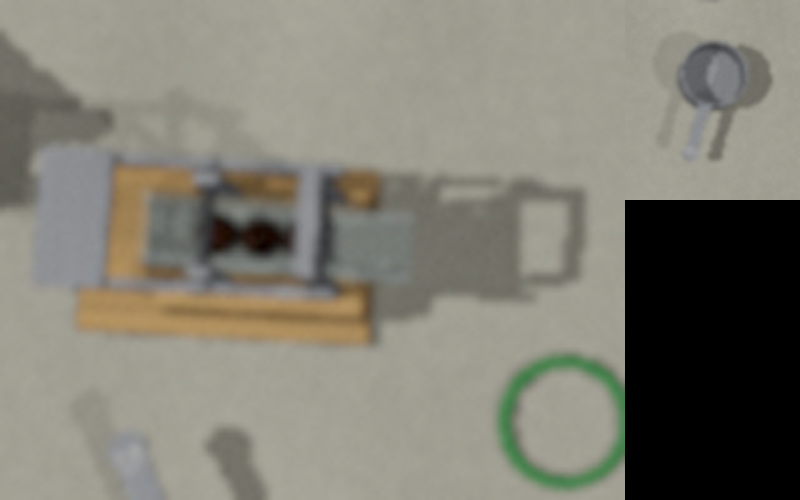

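The crop shows the cup with its handle pointing down-left. The chute's lip is at about crop (410,245), which is top (212,189), and the paddle is at about crop (73,217), which is top (144.6,183.4). The balls sit in the chute. I made too many calibration calls, so I'll cache it.

```bash
cat > h.py <<'E'
import numpy as np, cv2, functools
from rig import bot,cams,models
np.set_printoptions(precision=4,suppress=True)
@functools.lru_cache
def cal(cam):
    c=cams.calibration(cam);return [np.array(c[k]) for k in("mtx","dist_coeffs","R")]+[np.array(c["t"]).ravel()]
def rays(cam,px):
    K,d,R,t=cal(cam);u=cv2.undistortPoints(np.array(px,float).reshape(-1,1,2),K,d).reshape(-1,2)
    return np.c_[u,np.ones(len(u))]
def ray(cam,px,z):
    K,_,R,t=cal(cam);d=R.T@rays(cam,px)[0];o=-R.T@t
    return o+d*(z-o[2])/d[2]
def cloud(cam,D):
    K,_,R,t=cal(cam);r,c=np.mgrid[:384,:512]
    P=(rays(cam,np.c_[c.ravel(),r.ravel()])*D.reshape(-1,1)-t)@R
    P[D.ravel()==0]=0
    return P.reshape(384,512,3)
E
cat > m.py <<'E'
from h import *
def box(q):return cv2.minAreaRect((q[:,:2]*1000).astype(np.float32)),len(q)
for cam in("top","scene"):
    P=cloud(cam,np.load(cam+"D.npy"));F=P.reshape(-1,3)
    for n,(x,y) in dict(A=(.575,-.222),B=(.235,.211),C=(.175,-.25)).items():
        Q=F[np.hypot(F[:,0]-x,F[:,1]-y)<.075]
        q=Q[(Q[:,2]>.038)&(Q[:,2]<.09)];print(cam,n,len(q),q.min(0),q.max(0))
    Q=F[(abs(F[:,0]-.5)<.1)&(abs(F[:,1]-.2)<.16)]
    q=Q[(Q[:,2]>.13)&(Q[:,2]<.16)&(Q[:,1]>.26)];print("paddle",q.mean(0),box(q))
    q=Q[(Q[:,2]>.045)&(Q[:,2]<.058)];print("body",box(q))
    q=Q[(Q[:,2]>.058)&(Q[:,2]<.09)&(Q[:,1]<.125)];print("lip end",box(q),q.mean(0),q.min(0),q.max(0))
    print("seal",F[(abs(F[:,0]-.395)<.07)&(abs(F[:,1]-.006)<.06)&(F[:,2]>.004)&(F[:,2]<.012)].mean(0))
print("lip",ray("top",[212,189],.064))
E
python3 m.py
```

```text
top A 132 [ 0.5035 -0.2621  0.0383] [ 0.6104 -0.1747  0.0548]
top B 304 [0.1729 0.1522 0.0382] [0.3054 0.2712 0.0725]
top C 289 [ 0.1231 -0.3239  0.0384] [ 0.2384 -0.1932  0.071 ]
paddle [0.51   0.2854 0.1445] (((510.35076904296875, 285.5498046875), (48.741241455078125, 81.1326675415039), 88.79878234863281), 410)
body (((503.75164794921875, 171.91122436523438), (163.72447204589844, 87.25663757324219), 87.94107055664062), 240)
lip end (((503.5519714355469, 106.8511962890625), (35.82443618774414, 53.13356399536133), 88.16706848144531), 164) [0.502  0.1069 0.0665] [0.4775 0.0884 0.0582] [0.5305 0.1249 0.0799]
seal [ 0.3882 -0.0056  0.0061]
scene A 159 [ 0.5052 -0.2634  0.0383] [ 0.6117 -0.1685  0.0558]
scene B 416 [0.1736 0.1563 0.0382] [0.3027 0.2747 0.0727]
scene C 330 [ 0.1188 -0.3231  0.0384] [ 0.2422 -0.1882  0.0734]
paddle [0.514  0.2892 0.1469] (((510.80108642578125, 286.7981872558594), (52.28019714355469, 88.84672546386719), 88.25370788574219), 352)
body (((537.4248657226562, 195.1436767578125), (57.551025390625, 149.4982452392578), 13.872176170349121), 283)
lip end (((516.93310546875, 103.23883056640625), (44.44468307495117, 21.40155029296875), 44.5743522644043), 47) [0.5166 0.1049 0.0704] [0.4971 0.0866 0.0612] [0.5275 0.1243 0.088 ]
seal [ 0.3922 -0.0048  0.0065]
lip [0.5003 0.0863 0.064 ]
```

Cup A measures about 88 mm across and 50 mm high, while B and C are about 117 mm and 70 mm, so A is the one. The lip is near (0.502, 0.088) and the paddle near (0.510, 0.287), giving a drop point near (0.501, 0.063). My plan is to lower the half-open fingers inside the cup, spread across the chute, and slide it with its inner wall.

```bash
R='[0.36,-0.808,0.02,0,0,-0.634]'; python3 -m handwheel '[[0.36,-0.808,0.02,0,0,-0.634],[0.36,-0.808,0.02,0,0,-0.634],[0.36,-0.808,0.02,0,0,-0.634],[0.36,-0.808,0.02,0,0,-0.634],[0.36,-0.808,0.02,0,0,-0.634],[0.36,-0.808,0.02,0,0,-0.634],[0.36,-0.808,0.02,0,0,-0.634],[0.36,-0.808,0.02,0,0,-0.634]]' 0
```

```text
time_s: 2.27
position: [0.342, 0.284, 0.2554]
tcp_rot: [[-0.227, 0.974, 0.001], [0.974, 0.227, 0.0], [0.0, 0.001, -1.0]]
force: [1.4, 0.2, 0.2]
opening: 0.523
grasp_force: 0.0
```

```bash
python3 -m handwheel '[[0.224,-0.502,0,0,0,-0.134],[0.224,-0.502,0,0,0,-0.134],[0.224,-0.502,0,0,0,-0.134],[0.224,-0.502,0,0,0,-0.134],[0.224,-0.502,0,0,0,-0.134],[0.224,-0.502,0,0,0,-0.134],[0.224,-0.502,0,0,0,-0.134],[0.224,-0.502,0,0,0,-0.134]]' 0; python3 -m handwheel '[[0.072,-0.168,0,0,0,0],[0.072,-0.168,0,0,0,0],[0.072,-0.168,0,0,0,0],[0.072,-0.168,0,0,0,0],[0.072,-0.168,0,0,0,0],[0.072,-0.168,0,0,0,0],[0.072,-0.168,0,0,0,0],[0.072,-0.168,0,0,0,0]]' 0
```

```text
time_s: 2.93
position: [0.4779, -0.0209, 0.2554]
tcp_rot: [[0.034, 0.999, 0.001], [0.999, -0.034, 0.0], [0.0, 0.001, -1.0]]
force: [1.1, 1.0, -0.9]
opening: 0.498
grasp_force: 0.0
time_s: 3.6
position: [0.5485, -0.1856, 0.2548]
tcp_rot: [[0.033, 0.999, -0.002], [0.999, -0.033, 0.001], [0.001, -0.002, -1.0]]
force: [-0.1, -0.1, 0.0]
opening: 0.501
grasp_force: 0.0
```

```bash
python3 -m handwheel '[[0.018,-0.032,-0.03,0,0,0],[0.018,-0.032,-0.06,0,0,0],[0.018,-0.032,-0.09,0,0,0],[0.018,-0.032,-0.12,0,0,0],[0.018,-0.032,-0.145,0,0,0],[0.018,-0.032,-0.145,0,0,0],[0.018,-0.032,-0.145,0,0,0],[0.018,-0.032,-0.145,0,0,0]]' 0
cat > look.py <<'E'
import sys
from h import *
n,x0,y0,r0,r1,c0,c1=sys.argv[1],*map(int,sys.argv[2:8]),
E
python3 - <<'E'
from h import *
im,D=cams.capture("scene");im2,_=cams.capture("top")
a=cv2.resize(im[150:260,150:270],(400,367),interpolation=2);b=cv2.resize(im2[120:220,250:360],(400,364),interpolation=2)
o=np.zeros((367,800,3),np.uint8);o[:,:400]=a;o[:364,400:]=b;cv2.imwrite("pics/over.png",o)
print(bot.read_state()["position"])
E
```

```text
time_s: 4.27
position: [0.5681, -0.2181, 0.1116]
tcp_rot: [[0.032, 0.999, 0.002], [0.999, -0.032, -0.001], [-0.001, 0.002, -1.0]]
force: [0.5, 0.3, -0.2]
opening: 0.502
grasp_force: 0.0
[ 0.5687 -0.2189  0.1125]
```

View pics/over.png

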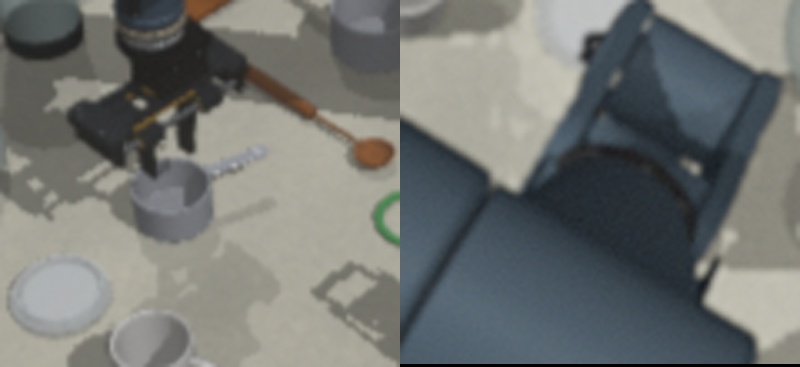

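The fingers are over the cup's mouth, with the tips at crop (150,165) and (187,145) and the rim centre at (172,180). I'll narrow the jaws, lower them, then widen again inside.

```bash
python3 -m handwheel '[[0,0,0,0,0,0],[0,0,-0.01,0,0,0],[0,0,-0.023,0,0,0],[0,0,-0.036,0,0,0],[0,0,-0.048,0,0,0],[0,0,-0.06,0,0,0],[0,0,-0.068,0,0,0],[0,0,-0.068,0,0,0]]' -0.3; python3 -m handwheel '[[0,0,0,0,0,0],[0,0,0,0,0,0],[0,0,0,0,0,0],[0,0,0,0,0,0],[0,0,0,0,0,0],[0,0,0,0,0,0],[0,0,0,0,0,0],[0,0,0,0,0,0]]' 0.06
```

```text
time_s: 5.03
position: [0.566, -0.218, 0.0396]
tcp_rot: [[0.033, 0.999, -0.004], [0.999, -0.033, 0.002], [0.002, -0.004, -1.0]]
force: [0.3, -0.2, 0.1]
opening: 0.354
grasp_force: 0.0
time_s: 5.7
position: [0.5674, -0.2187, 0.0423]
tcp_rot: [[0.033, 0.999, 0.0], [0.999, -0.033, -0.0], [-0.0, 0.0, -1.0]]
force: [1.5, 0.1, -0.3]
opening: 0.53
grasp_force: 0.0
```

```bash
python3 -m handwheel '[[-0.001,0.005,0,0,0,0],[-0.004,0.016,0,0,0,0],[-0.007,0.028,0,0,0,0],[-0.01,0.041,0,0,0,0],[-0.013,0.055,0,0,0,0],[-0.016,0.069,0,0,0,0],[-0.02,0.083,0,0,0,0],[-0.023,0.097,0,0,0,0]]'; python3 -m handwheel '[[-0.003,0.014,0,0,0,0],[-0.007,0.028,0,0,0,0],[-0.01,0.042,0,0,0,0],[-0.013,0.056,0,0,0,0],[-0.017,0.07,0,0,0,0],[-0.02,0.084,0,0,0,0],[-0.023,0.096,0,0,0,0],[-0.025,0.104,0,0,0,0]]'; python3 -m handwheel '[[-0.003,0.012,0,0,0,0],[-0.006,0.024,0,0,0,0],[-0.009,0.036,0,0,0,0],[-0.012,0.046,0,0,0,0],[-0.014,0.055,0,0,0,0],[-0.016,0.062,0,0,0,0],[-0.017,0.066,0,0,0,0],[-0.017,0.066,0,0,0,0]]'
python3 - <<'E'
from h import *
im,D=cams.capture("scene");cv2.imwrite("pics/p1.png",cv2.resize(im[150:310,200:370],(680,640))[:600])
P=cloud("scene",D);F=P.reshape(-1,3);s=bot.read_state()["position"];print(s)
q=F[(F[:,2]>.044)&(F[:,2]<.054)&(np.hypot(F[:,0]-s[0],F[:,1]-s[1])<.055)]
print(len(q),q.min(0),q.max(0))
for d in models.tip_of("cup_mid","scene"):print(d["conf"],d["position"],ray("scene",d["position"],.025))
E
```

```text
time_s: 6.37
position: [0.5439, -0.1201, 0.0423]
tcp_rot: [[0.032, 0.999, 0.0], [0.999, -0.032, -0.0], [-0.0, 0.0, -1.0]]
force: [0.5, -0.8, -0.0]
opening: 0.527
grasp_force: 0.6
time_s: 7.03
position: [0.5183, -0.0158, 0.0419]
tcp_rot: [[0.032, 0.999, -0.001], [0.999, -0.032, 0.001], [0.0, -0.001, -1.0]]
force: [-0.6, -1.1, 0.5]
opening: 0.533
grasp_force: 0.6
time_s: 7.7
position: [0.5021, 0.0491, 0.0421]
tcp_rot: [[0.032, 0.999, -0.0], [0.999, -0.032, 0.0], [0.0, -0.0, -1.0]]
force: [0.9, -0.7, -0.9]
opening: 0.532
grasp_force: 0.5
[0.5022 0.0487 0.0421]
57 [0.4527 0.0001 0.0442] [0.5437 0.0819 0.0539]
0.72 [266.5, 234.1] [0.4951 0.0468 0.025 ]
0.64 [258.7, 157.2] [ 0.1785 -0.2697  0.025 ]
0.64 [344.0, 215.1] [0.2291 0.2017 0.025 ]
```

View pics/p1.png

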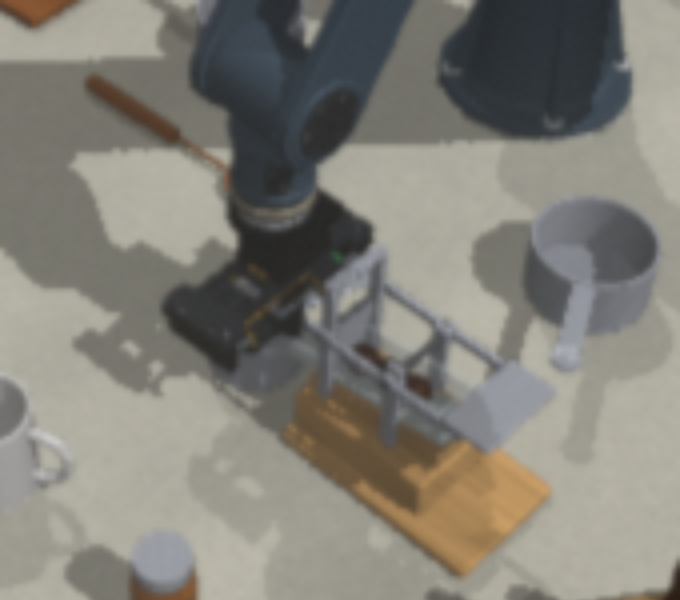

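The cup's centre is at about (0.498, 0.041), trailing the fingers by about 8 mm, and the gripper is clear of the posts. I'll push about 18 mm more.

```bash
python3 -m handwheel '[[0,0.003,0,0,0,0],[0,0.007,0,0,0,0],[0,0.011,0,0,0,0],[0,0.014,0,0,0,0],[0,0.017,0,0,0,0],[0,0.018,0,0,0,0],[0,0.018,0,0,0,0],[0,0.018,0,0,0,0]]'
```

```text
time_s: 8.47
position: [0.5025, 0.0663, 0.0422]
tcp_rot: [[0.033, 0.999, 0.0], [0.999, -0.033, -0.0], [-0.0, 0.0, -1.0]]
force: [0.9, -2.4, 2.3]
opening: 0.528
grasp_force: 1.5
```

```bash
python3 -m handwheel '[[0,-0.004,0,0,0,0],[0,-0.004,0,0,0,0],[0,-0.004,0.01,0,0,0],[0,-0.004,0.03,0,0,0],[0,-0.004,0.06,0,0,0],[0,-0.004,0.09,0,0,0],[0,-0.004,0.12,0,0,0],[0,-0.004,0.16,0,0,0]]' -0.2
```

```text
time_s: 9.13
position: [0.5005, 0.0625, 0.2027]
tcp_rot: [[0.033, 0.999, -0.004], [0.999, -0.033, 0.001], [0.001, -0.004, -1.0]]
force: [0.3, -0.6, 0.4]
opening: 0.397
grasp_force: 0.0
```

```bash
python3 -m handwheel '[[0,0,0.04,0,0,0],[0,0,0.055,0,0,0],[0.002,0.03,0.055,0,0,0],[0.004,0.07,0.055,0,0,0],[0.006,0.11,0.055,0,0,0],[0.008,0.15,0.055,0,0,0],[0.009,0.19,0.055,0,0,0],[0.01,0.228,0.055,0,0,0]]' -1; python3 -m handwheel '[[0,0,0,0,0,0],[0,0,0,0,0,0],[0,0,-0.01,0,0,0],[0,0,-0.03,0,0,0],[0,0,-0.05,0,0,0],[0,0,-0.06,0,0,0],[0,0,-0.06,0,0,0],[0,0,-0.06,0,0,0]]' -1
python3 - <<'E'
from h import *
im,D=cams.capture("scene");im2,D2=cams.capture("top")
o=np.zeros((560,800,3),np.uint8);o[:,:400]=cv2.resize(im[190:302,250:330],(400,560),interpolation=2);o[:400,400:]=cv2.resize(im2[150:250,130:230],(400,400),interpolation=2);cv2.imwrite("pics/p2.png",o)
for cam,d in(("top",D2),("scene",D)):
    F=cloud(cam,d).reshape(-1,3)
    q=F[(F[:,2]>.04)&(F[:,2]<.054)&(np.hypot(F[:,0]-.5,F[:,1]-.055)<.065)]
    print(cam,len(q),q.min(0) if len(q) else 0,q.max(0) if len(q) else 0)
    for d in models.tip_of("cup_mid",cam):print(d["conf"],ray(cam,d["position"],.025))
E
```

```text
time_s: 9.8
position: [0.5115, 0.2923, 0.2577]
tcp_rot: [[0.033, 0.999, -0.0], [0.999, -0.033, 0.0], [0.0, -0.0, -1.0]]
force: [1.0, -0.6, -0.6]
opening: 0.009
grasp_force: 0.0
time_s: 10.47
position: [0.5122, 0.289, 0.1966]
tcp_rot: [[0.035, 0.999, -0.002], [0.999, -0.035, -0.001], [-0.001, -0.002, -1.0]]
force: [0.5, -0.3, 1.2]
opening: 0.01
grasp_force: 0.0
top 114 [0.4364 0.0058 0.0404] [0.5452 0.0884 0.0533]
0.94 [0.2324 0.214  0.025 ]
0.77 [0.5005 0.0539 0.025 ]
0.36 [0.5014 0.0879 0.025 ]
scene 134 [0.4488 0.0062 0.04  ] [0.5473 0.0964 0.0538]
0.97 [0.5032 0.0602 0.025 ]
0.79 [ 0.1887 -0.2672  0.025 ]
0.78 [0.2383 0.2163 0.025 ]
```

View pics/p2.png

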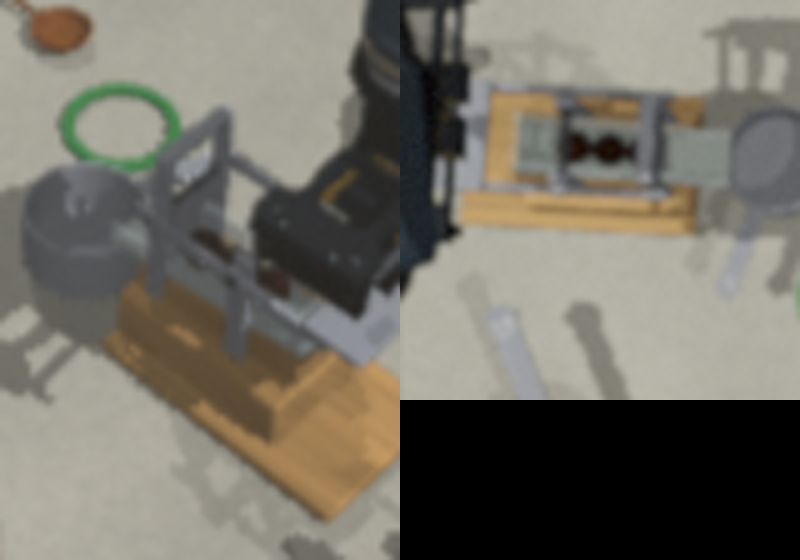

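The cup stands under the lip with its centre at about (0.501, 0.052), roughly 12 mm from the drop point. In the top view it shows at crop (770,150), right at the chute's end. The gripper is above the paddle, so I'll press now.

```bash
python3 -m handwheel '[[0,0.003,-0.01,0,0,0],[0,0.003,-0.02,0,0,0],[0,0.003,-0.026,0,0,0],[0,0.003,-0.032,0,0,0],[0,0.003,-0.039,0,0,0],[0,0.003,-0.046,0,0,0],[0,0.003,-0.052,0,0,0],[0,0.003,-0.057,0,0,0]]' -1
```

```text
time_s: 11.33
position: [0.5123, 0.2927, 0.1394]
tcp_rot: [[0.032, 0.999, -0.0], [0.999, -0.032, -0.001], [-0.001, -0.0, -1.0]]
force: [-0.5, -0.2, 4.6]
opening: 0.003
grasp_force: 2.0
```

```bash
python3 -m handwheel '[[0,0,-0.002,0,0,0],[0,0,-0.004,0,0,0],[0,0,-0.004,0,0,0],[0,0,-0.004,0,0,0],[0,0,-0.004,0,0,0],[0,0,-0.004,0,0,0],[0,0,-0.004,0,0,0],[0,0,-0.004,0,0,0]]' -1
python3 - <<'E'
from h import *
im,D=cams.capture("scene");im2,D2=cams.capture("top")
o=np.zeros((560,800,3),np.uint8);o[:,:400]=cv2.resize(im[190:302,250:330],(400,560),interpolation=2);o[:400,400:]=cv2.resize(im2[150:250,130:230],(400,400),interpolation=2);cv2.imwrite("pics/p3.png",o)
print(bot.read_state()["position"])
E
```

```text
time_s: 12.0
position: [0.5126, 0.2933, 0.1363]
tcp_rot: [[0.033, 0.999, 0.001], [0.999, -0.033, 0.0], [0.0, 0.001, -1.0]]
force: [-0.4, -0.7, 5.5]
opening: 0.008
grasp_force: 2.0
[0.5126 0.2933 0.1363]
```

View pics/p3.png

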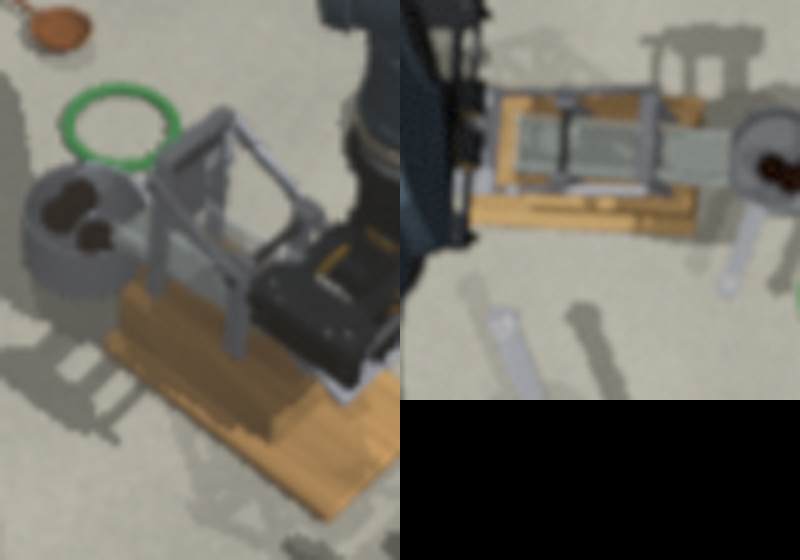

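The chute is empty, and the cup holds three dark balls: two near crop (70,205) and one at (95,237). I'll press a little further to be sure of the stop, hold, then release slowly.

```bash
python3 -m handwheel '[[0,0,-0.003,0,0,0],[0,0,-0.005,0,0,0],[0,0,-0.005,0,0,0],[0,0,-0.005,0,0,0],[0,0,-0.005,0,0,0],[0,0,-0.005,0,0,0],[0,0,-0.005,0,0,0],[0,0,-0.005,0,0,0]]' -1; python3 -m handwheel '[[0,0,0.006,0,0,0],[0,0,0.014,0,0,0],[0,0,0.022,0,0,0],[0,0,0.03,0,0,0],[0,0,0.038,0,0,0],[0,0,0.055,0,0,0],[0,0,0.085,0,0,0],[0,0,0.12,0,0,0]]' -1; python3 -m handwheel '[[0,0.04,0.02,0,0,0],[0,0.08,0.02,0,0,0],[0,0.1,0.02,0,0,0],[0,0.1,0.02,0,0,0],[0,0.1,0.02,0,0,0],[0,0.1,0.02,0,0,0],[0,0.1,0.02,0,0,0],[0,0.1,0.02,0,0,0]]' -1
python3 - <<'E'
from h import *
im,D=cams.capture("scene");im2,D2=cams.capture("top")
o=np.zeros((560,800,3),np.uint8);o[:,:400]=cv2.resize(im[190:302,250:330],(400,560),interpolation=2);o[:400,400:]=cv2.resize(im2[150:250,150:250],(400,400),interpolation=2);cv2.imwrite("pics/p4.png",o)
for cam,d in(("top",D2),("scene",D)):
    F=cloud(cam,d).reshape(-1,3)
    q=F[(F[:,2]>.04)&(F[:,2]<.054)&(np.hypot(F[:,0]-.5,F[:,1]-.055)<.065)];print(q.min(0),q.max(0))
    q=F[(abs(F[:,0]-.51)<.04)&(abs(F[:,1]-.287)<.018)&(F[:,2]>.08)&(F[:,2]<.17)];print("paddle",len(q),np.median(q,0) if len(q) else 0)
E
```

```text
time_s: 12.77
position: [0.5129, 0.2933, 0.1342]
tcp_rot: [[0.033, 0.999, 0.002], [0.999, -0.033, 0.0], [0.0, 0.002, -1.0]]
force: [-3.6, -3.2, 21.9]
opening: 0.001
grasp_force: 9.1
time_s: 13.43
position: [0.5102, 0.2918, 0.2496]
tcp_rot: [[0.033, 0.999, -0.008], [0.999, -0.033, -0.004], [-0.004, -0.007, -1.0]]
force: [0.6, 0.8, 0.1]
opening: 0.003
grasp_force: 0.0
time_s: 14.1
position: [0.5124, 0.3917, 0.2707]
tcp_rot: [[0.035, 0.999, -0.001], [0.999, -0.035, -0.001], [-0.001, -0.001, -1.0]]
force: [-0.6, 0.0, -0.5]
opening: 0.004
grasp_force: 0.0
[0.4364 0.0058 0.0401] [0.5456 0.0885 0.0539]
paddle 295 [0.5073 0.2869 0.1445]
[0.4498 0.0076 0.0401] [0.5472 0.097  0.0538]
paddle 240 [0.5121 0.2864 0.1474]
```

View pics/p4.png

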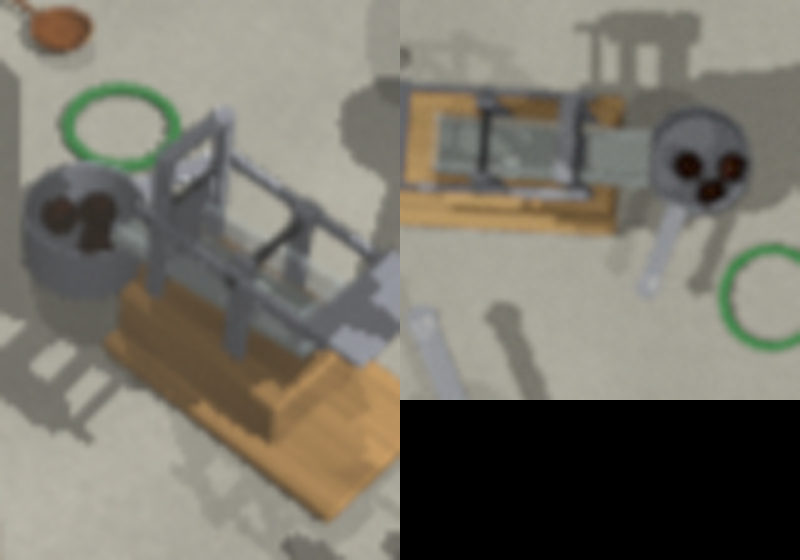

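All three balls are in the cup, at top-crop (688,165), (733,167) and (710,190). The paddle is back up at 0.146 m and the arm is clear. I'll wait for the balls to settle, then hand in.

```bash
for i in 1 2 3 4; do python3 -m handwheel '[[0,0,0,0,0,0],[0,0,0,0,0,0],[0,0,0,0,0,0],[0,0,0,0,0,0],[0,0,0,0,0,0],[0,0,0,0,0,0],[0,0,0,0,0,0],[0,0,0,0,0,0]]' -1 | head -1; done
python3 - <<'E'
from h import *
a,_=cams.capture("top")
for i in range(6): b,_=cams.capture("top")
print(cv2.absdiff(a,b)[165:210,205:240].max())
E
```

```text
time_s: 14.87
time_s: 15.53
time_s: 16.2
time_s: 16.87
13
```

```bash
for i in 1 2 3 4 5 6; do python3 -m handwheel '[[0,0,0,0,0,0],[0,0,0,0,0,0],[0,0,0,0,0,0],[0,0,0,0,0,0],[0,0,0,0,0,0],[0,0,0,0,0,0],[0,0,0,0,0,0],[0,0,0,0,0,0]]' -1 | head -1; done
python3 -c "
from rig import bot
print(bot.hand_in())"
```

```text
time_s: 17.88
time_s: 18.55
time_s: 19.22
time_s: 19.88
time_s: 20.55
time_s: 21.22
the job is handed in; nothing more can be done
None
```

I handed the job in at about 21 s: the cup stands under the chute about 12 mm from the drop point with all three balls in it, the paddle is back up, and the arm is clear; the hand-in returned no verdict.

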